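Lay out the microscope optics

TASK

Lay out the loose microscope optics: on the grey mat, stand the red-banded objective in whichever end ring of the front row is nearest the light base, the blue-banded one in the end ring farthest from it and the yellow-banded one in the ring between them; stand the eyepiece in the large ring behind the yellow one, and lay the blue filter flat on top of the light base's black collar. Centre each in its ring or on the collar, upright as it was, and set it down gently rather than letting it drop. Leave the green-banded objective, the amber bottle and the white jar where they are.

Things in the scene. Friction and masses are not known exactly. Their poses are not given: they have to be found in the camera images.
- objective_red: Microscope objective standing upright, nose up, with a red colour band: black barrel 28 mm in diameter from z = 0 to 30 mm (grip it here), red band and cone at its top, then a narrower steel nose up to 46 mm. About 120 g. Origin at the centre of its underside, z up along its axis.
- objective_yellow: Microscope objective standing upright, nose up, with a yellow colour band: black barrel 28 mm in diameter from z = 0 to 30 mm (grip it here), yellow band and cone at its top, then a narrower steel nose up to 46 mm. About 120 g. Origin at the centre of its underside, z up along its axis.
- objective_blue: Microscope objective standing upright, nose up, with a blue colour band: black barrel 28 mm in diameter from z = 0 to 30 mm (grip it here), blue band and cone at its top, then a narrower steel nose up to 46 mm. About 120 g. Origin at the centre of its underside, z up along its axis.
- eyepiece: Eyepiece standing upright on its black rubber eyecup: eyecup 40 mm in diameter from z = 0 to 26 mm, black collar 33 mm in diameter up to 32 mm, then a plain steel tube 23.4 mm in diameter from 32 to 62 mm (the easy grip). About 130 g. Origin at the centre of its underside, z up.
- filter: Blue light filter lying flat: a black ring mount 38 mm in diameter and 16 mm high with a flat blue glass on top. About 50 g. Origin at the centre of its underside, z up.
- mat: Fixed flat grey mat, 150 (x) by 190 (y) by 3 mm, beside the light base. x points away from the robot (turned up to 12 deg), y to its left. White printed rings, no rims: front row, nearest the robot, three of 48 mm diameter at x = -40, y = +65, 0, -65 mm; behind the middle one a larger one, 62 mm, at x = +35, y = 0. Origin: centre of underside.
- light_base: Fixed microscope light base on the other side of the table from the mat: ivory square foot 105 by 105 mm, 20 mm high, with a round black collar in its middle, 72 mm in diameter to 34 mm, then 62 mm to its flat top (pale flush lens) at z = 45 mm. Origin: centre of the underside, on the collar axis, z up.
- objective_green: Bystander, to be left alone: an objective of the same shape and size as the others, with a green band. Loose.
- oil_bottle: Bystander, to be left alone: small amber bottle with a black cap, 30 mm in diameter, 66 mm high. Loose. Origin at the centre of its underside.
- jar: Bystander, to be left alone: squat white jar with a white lid, 44 mm in diameter, 50 mm high. Loose. Origin at the centre of its underside.

How it is judged:
By the outcome, as a careful person would: the job done as asked, in the order asked, and still so for the second after the job is handed in, with the robot touching nothing.
It also fails if it takes over 136 s, if anything falls off the work surface, if the arm or the gripper's body presses on something with over 40 N, if the wrist force passes 120 N, or if a joint passes its speed limit or range.

ROBOT

A 7-joint arm with a two-finger parallel gripper is mounted at the origin on the work surface. World frame = base frame: x ahead of the robot, y to its left, z up, the work surface at z = 0. Lengths are in m, angles in rad, forces in N, time in s.
With the tool pointing down it reaches from about 0.425 to 0.875 m from the base axis. Payload 4.7 kg.
Tool frame: the origin (TCP) lies midway between the tips of the shut fingers; the grasp point (between the pads) lies 19 mm behind it; z points along the fingers, x is the direction in which the jaws open and shut, and the axes are right-handed (so a half turn about z gives the same grasp; the last joint's range is limited). The gripper opens to 87 mm and grips with 3 to 60 N. Pads are 19 mm wide; open, the fingers measure 117 mm over their backs; the gripper's body (75 mm by 190 mm) begins 51 mm behind the grasp point.
Start: joints at [-1.144, 0.321, -0.07, 1.45, 0.023, 1.371, -0.057], TCP at [0.261, 0.595, 0.223] pointing down, gripper open.
Joint ranges: [-2.86, 2.86], [-0.3, 2.09], [-1.38, 1.24], [0.06, 2.45], [-1.56, 4.7], [0.09, 2.05], [-2.69, 2.69]. Speed limits (rad/s): [2.57, 2.57, 3.14, 3.14, 3.14, 3.14, 3.14].

INTERFACE

Orientations are given as a rotation vector (axis times angle).
In Python, from bench import get_state, eyes, ticket gives the robot as it stands.
- The arm moves only by the tool carry_out, never from a script. Its argument "motion" is a list of rows, each a list of 2 entries, a list of its own where there are three numbers: the shift along the world's x, y, z in m, then the turn about the world's z in rad. A call has 1 to 20 rows; each row is the pose to reach, as a shift and turn from the pose commanded when the call began; what a row does not reach only later rows make up. A row lasts 1/10 s, in which the tool goes at most 50 mm and 8.59 degrees, less where a joint would pass 70% of its speed; a pose out of reach is approached as far as the arm can. A call with a gripper value outside its range is refused whole. "grip" is the gripper command: -1 is fully open, 1 is shut, values between are in proportion, set as the call begins (left out, the last holds). The fingers move at their own pace and stop on an object; "squeeze" is the grip in N (left out, the last holds). Time passes only in rows, so rows that repeat a pose let the fingers close. It gives the time, the measured TCP pose, the force and the opening at its end, in the units of the state.
- get_state(): the state, without advancing time (a new reading comes with each control period).
- eyes.get_image(name): name is "scene" or "side" or "wrist"; returns a dict with "pixels" (400x640x3 uint8, blue, green, red), "mtx" (3x3 intrinsics, pixels), "extrinsics" (4x4, takes a point from camera to world coordinates). Camera axes: x right, y down, z forward; pixel columns grow to the right and rows downward; lengths in m; the calibration is good to about 2 mm. A picture is of the moment at which its call begins. There is no depth.
- ticket.close_job(): hands the job in, once; it reports no verdict.
The state is a dict: "time": time; "joint_positions": joint angles; "qd": joint speeds; "joint_torque": joint torques, N m; "position": TCP position; "tool_rot": TCP orientation; "ft_force": force on the tool from outside, world axes, zero at the start; "torque": the same for the moment, N m; "grip_width": opening from 0.0 (shut) to 1.0 (fully open).
Only numpy, scipy, OpenCV 4.12 (cv2) and the standard library are available. Lean on these libraries where they do the work, as an engineer would, in place of code of your own. Each camera call takes 0.05 s, during which the arm holds its last target. There are 200 camera calls.

## Working session

There is one attempt and no reset: what is moved stays moved. The work goes in short steps, Python scripts to look and compute and a tool call to move; the robot and the scene stay as the last step left them, time stands still between calls to the robot, and variables do not carry over. Pictures are saved under pics/ and viewed, about 12 in all and at most 16, crops included, and the job is handed in when it is done.

Besides the shell and the picture viewer there is one more tool, called after ">>>" as name([rows], argument=value, ...), one row to a line, values as JSON. carry_out: Moves the arm, as the interface text tells. Its arguments: {"type":"object","properties":{"motion":{"type":"array","items":{"type":"array"}},"grip":{"type":"number"},"squeeze":{"type":"number"}},"required":["motion"]}

```bash
mkdir -p pics; ls
cat > h.py <<'E'
import numpy as np, cv2, json
from bench import get_state, eyes, ticket
def snap(n,f):
    d=eyes.get_image(n); p=np.array(d["pixels"],np.uint8)
    np.savez(f"pics/{f}.npz",p=p,K=np.array(d["mtx"]),T=np.array(d["extrinsics"])); cv2.imwrite(f"pics/{f}.png",p); return p
def ray(f,u,v,z):
    d=np.load(f"pics/{f}.npz"); r=d["T"][:3,:3]@np.linalg.solve(d["K"],[u,v,1.]); o=d["T"][:3,3]
    return o+r*(z-o[2])/r[2]
def proj(f,P):
    d=np.load(f"pics/{f}.npz"); R=d["T"][:3,:3]; c=R.T@(np.asarray(P,float)-d["T"][:3,3]); q=d["K"]@c; return q[:2]/q[2]
def crop(f,x0,y0,x1,y1,s,out):
    cv2.imwrite(f"pics/{out}.png",cv2.resize(cv2.imread(f"pics/{f}.png")[y0:y1,x0:x1],None,fx=s,fy=s,interpolation=cv2.INTER_CUBIC))
E
python3 - <<'E'
from h import *
for n in("scene","side","wrist"): 
    snap(n,n+"0"); d=np.load(f"pics/{n}0.npz"); print(n,d["K"].round(1).tolist(),d["T"].round(3).tolist())
a=cv2.imread("pics/scene0.png");b=cv2.imread("pics/side0.png")
s=get_state(); print(s)
E
```

```text
pics
scene [[365.6, 0.0, 318.1], [0.0, 365.6, 196.9], [0.0, 0.0, 1.0]] [[0.77, 0.555, -0.315, 0.836], [0.638, -0.676, 0.37, -0.361], [-0.008, -0.486, -0.874, 0.879], [0.0, 0.0, 0.0, 1.0]]
side [[397.6, 0.0, 317.1], [0.0, 397.6, 198.2], [0.0, 0.0, 1.0]] [[0.924, -0.3, 0.238, 0.305], [-0.382, -0.695, 0.609, -0.529], [-0.018, -0.654, -0.756, 0.733], [0.0, 0.0, 0.0, 1.0]]
wrist [[350.6, 0.0, 320.8], [0.0, 350.6, 201.5], [0.0, 0.0, 1.0]] [[0.401, 0.878, 0.262, 0.189], [0.916, -0.384, -0.117, 0.626], [-0.003, 0.287, -0.958, 0.383], [0.0, 0.0, 0.0, 1.0]]
{'time': 0.15, 'joint_positions': array([-1.14388583,  0.32168165, -0.07011303,  1.45137219,  0.02259326,
        1.37079336, -0.05687701]), 'qd': array([-0.00033881, -0.00269547, -0.00074694, -0.00314817,  0.00165409,
       -0.00101316, -0.00046169]), 'joint_torque': array([-4.65959274e-04, -4.91798687e+01, -4.04859530e-01, -3.12877786e+01,
       -6.41007302e-02,  4.04762698e-02,  9.40277164e-05]), 'position': array([0.26063072, 0.59501441, 0.22170553]), 'tool_rot': array([ 2.62877520e+00,  1.71864503e+00, -1.86739591e-03]), 'ft_force': array([-0.19290386,  0.72776387, -0.45258768]), 'torque': array([-0.00558018,  0.02253212, -0.06535763]), 'grip_width': 1.001912598803141}
```

View pics/scene0.png

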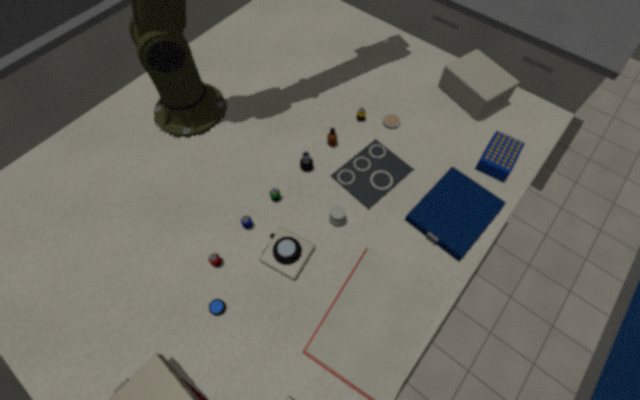

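View pics/side0.png

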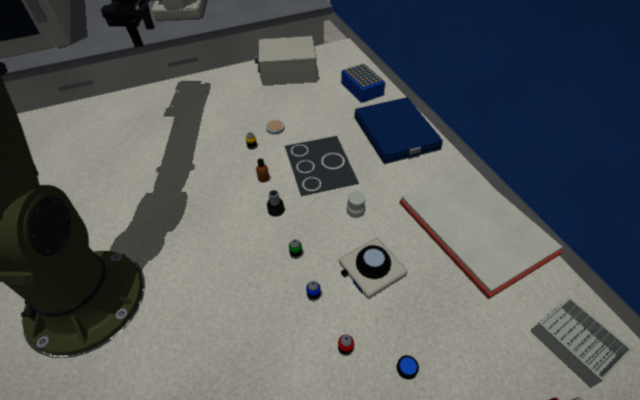

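Scene: red at (215,259), blue objective (247,222), green (275,194), yellow (361,114), eyepiece (306,161), bottle (332,137), filter (217,306), mat centre ≈(372,173), base collar (287,249), jar (338,215). Side shows the same. Enlarging both.

Run:
```python
from h import *
crop("scene0",195,95,425,325,2.6,"sc1"); crop("side0",225,110,445,390,2.14,"sd1")
```

```text
(no output)
```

View pics/sc1.png

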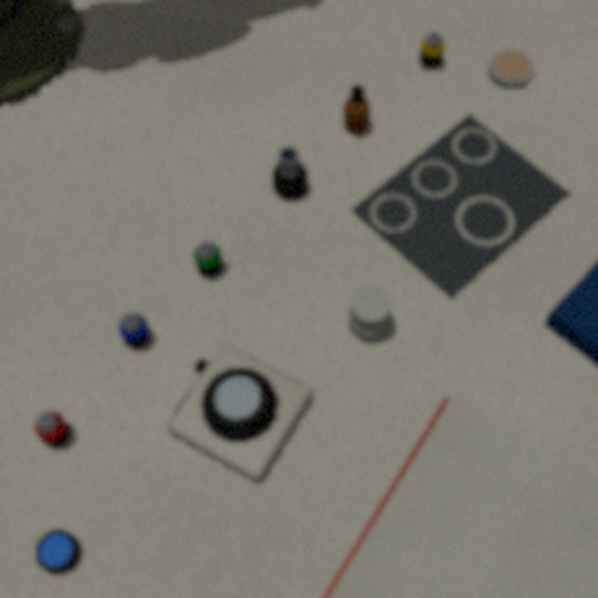

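View pics/sd1.png

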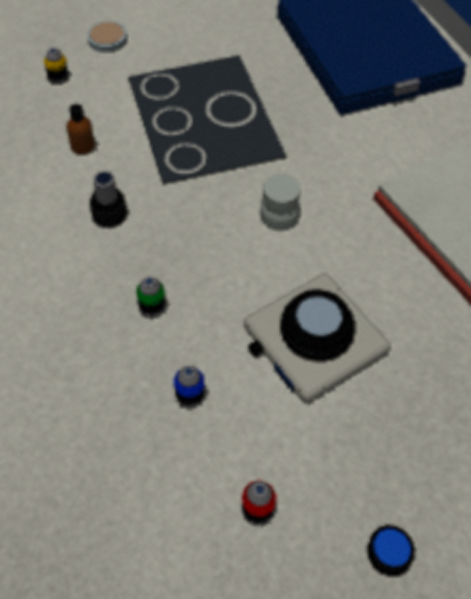

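Crop readings: the noses, tube and filter tops, collar lens and the four rings are clear in both views; the light base is on the -y side, near the ring at y=-65.

Run:
```python
from h import *
S=lambda u,v:(195+(u+.5)/2.6-.5,95+(v+.5)/2.6-.5); D=lambda u,v:(225+(u+.5)/2.14-.5,110+(v+.5)/2.14-.5)
o={"red":(48,420,260,488,.046),"blue":(130,322,189,374,.046),"green":(207,247,150,283,.046),"yellow":(433,40,55,53,.046),"eyep":(289,156,104,180,.062),
"filter":(58,551,391,548,.016),"lens":(238,397,319,316,.045),"jar":(372,303,281,188,.05),"bottle":(357,92,76,111,.066),
"rA":(474,146,159,87,.003),"rM":(434,178,172,121,.003),"rB":(393,213,186,158,.003),"rL":(485,220,231,109,.003)}
for k,(a,b,c,d,z) in o.items():
    p=ray("scene0",*S(a,b),z);q=ray("side0",*D(c,d),z); print(k,p[:2].round(4),q[:2].round(4),((p+q)/2)[:2].round(4), "r",round(float(np.hypot(*((p+q)/2)[:2])),3))
```

```text
red [ 0.4453 -0.294 ] [ 0.444  -0.2937] [ 0.4446 -0.2938] r 0.533
blue [ 0.4324 -0.175 ] [ 0.4295 -0.1748] [ 0.431  -0.1749] r 0.465
green [ 0.4328 -0.0657] [ 0.4316 -0.0683] [ 0.4322 -0.067 ] r 0.437
yellow [0.4459 0.3024] [0.4431 0.3027] [0.4445 0.3025] r 0.538
eyep [0.4317 0.0645] [0.4297 0.0633] [0.4307 0.0639] r 0.435
filter [ 0.5296 -0.3694] [ 0.527  -0.3696] [ 0.5283 -0.3695] r 0.645
lens [ 0.5652 -0.1656] [ 0.5657 -0.1658] [ 0.5654 -0.1657] r 0.589
jar [ 0.6025 -0.0112] [ 0.6012 -0.0115] [ 0.6018 -0.0113] r 0.602
bottle [0.4355 0.174 ] [0.4327 0.1715] [0.4341 0.1728] r 0.467
rA [0.5555 0.2385] [0.5545 0.2375] [0.555 0.238] r 0.604
rM [0.5465 0.1746] [0.5474 0.1739] [0.5469 0.1742] r 0.574
rB [0.5392 0.1093] [0.54   0.1099] [0.5396 0.1096] r 0.551
rL [0.6216 0.1653] [0.6219 0.1644] [0.6217 0.1649] r 0.643
```

>>> carry_out([
  [[0.239, -0.395, 0], -1.278],
  [[0.239, -0.395, 0], -1.278],
  [[0.239, -0.395, 0], -1.278],
  [[0.239, -0.395, 0], -1.278],
  [[0.239, -0.395, 0], -1.278],
  [[0.239, -0.395, 0], -1.278],
  [[0.239, -0.395, 0], -1.278],
  [[0.239, -0.395, 0], -1.278],
  [[0.239, -0.395, 0], -1.278],
  [[0.239, -0.395, 0], -1.278],
  [[0.184, -0.889, -0.04], -1.278],
  [[0.184, -0.889, -0.04], -1.278],
  [[0.184, -0.889, -0.04], -1.278],
  [[0.184, -0.889, -0.04], -1.278],
  [[0.184, -0.889, -0.04], -1.278],
  [[0.184, -0.889, -0.04], -1.278],
  [[0.184, -0.889, -0.04], -1.278],
  [[0.184, -0.889, -0.04], -1.278],
  [[0.184, -0.889, -0.04], -1.278],
  [[0.184, -0.889, -0.04], -1.278],
], grip=-0.15, squeeze=25)

```text
time: 2.15
position: [0.4446, -0.2948, 0.1827]
tool_rot: [-3.135, 0.186, -0.002]
ft_force: [1.2, 0.5, -0.1]
grip_width: 0.575
```

Run:
```python
from h import *
snap("wrist","w1"); s=get_state(); print(s["position"].round(4),s["tool_rot"].round(4))
print(proj("w1",[.4446,-.2938,.046]),proj("w1",[.4446,-.2938,0]))
```

```text
[ 0.4412 -0.3042  0.1825] [ 3.1278e+00 -2.0010e-01 -1.0000e-04]
[320.07761361 188.3455508 ] [320.12525473 176.83939482]
```

View pics/w1.png

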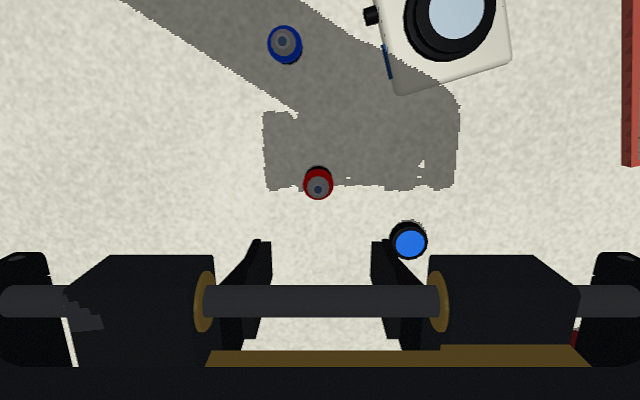

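Wrist view: red nose at (318,189), blue nose (283,41), filter centre (410,244), light lens (458,13); the arm had overshot a little when sampled, so later moves need settling rows.

Run:
```python
from h import *
for k,u,v,z in(("red",318,189,.046),("blue",283,41,.046),("filter",410,244,.016)): print(k,ray("w1",u,v,z).round(4))
print(get_state()["position"].round(4))
```

```text
red [ 0.4427 -0.2942  0.046 ]
blue [ 0.43   -0.1725  0.046 ]
filter [ 0.5273 -0.3702  0.016 ]
[ 0.4412 -0.3042  0.1825]
```

>>> carry_out([
  [[0, 0, -0.04], 0],
  [[0, 0, -0.08], 0],
  [[0, 0, -0.1], 0],
  [[0, 0, -0.12], 0],
  [[0, 0, -0.12], 0],
  [[0, 0, -0.12], 0],
])

```text
time: 2.8
position: [0.4449, -0.2932, 0.0627]
tool_rot: [-3.136, 0.187, 0.001]
ft_force: [0.6, -0.5, 0.2]
grip_width: 0.573
```

>>> carry_out([
  [[-0.0005, 0, -0.02], 0],
  [[-0.0005, 0, -0.04], 0],
  [[-0.0005, 0, -0.053], 0],
  [[-0.0005, 0, -0.058], 0],
  [[-0.0005, 0, -0.058], 0],
  [[-0.0005, 0, -0.058], 0],
])

```text
time: 3.4
position: [0.445, -0.294, 0.0055]
tool_rot: [3.135, -0.188, 0.002]
ft_force: [-0.0, -0.5, 0.3]
grip_width: 0.573
```

>>> carry_out([
  [[0, 0, 0], 0],
  [[0, 0, 0], 0],
  [[0, 0, 0], 0],
  [[0, 0, 0], 0],
  [[0, 0, 0], 0],
  [[0, 0, 0], 0],
  [[0, 0, 0], 0],
  [[0, 0, 0], 0],
], grip=1, squeeze=25)

```text
time: 4.2
position: [0.4442, -0.2936, 0.0048]
tool_rot: [-3.136, 0.188, 0.0]
ft_force: [-1.5, 1.6, 5.9]
grip_width: 0.313
```

>>> carry_out([
  [[0, 0, 0.02], 0],
  [[0, 0, 0.06], 0],
  [[0, 0, 0.1], 0],
  [[0.005, 0.02, 0.14], 0],
  [[0.014, 0.06, 0.15], 0],
  [[0.024, 0.1, 0.15], 0],
  [[0.034, 0.145, 0.15], 0],
  [[0.044, 0.19, 0.15], 0],
  [[0.055, 0.235, 0.15], 0],
  [[0.066, 0.28, 0.15], 0],
  [[0.075, 0.32, 0.15], 0],
  [[0.083, 0.355, 0.15], 0],
  [[0.089, 0.38, 0.15], 0],
  [[0.093, 0.395, 0.15], 0],
  [[0.095, 0.404, 0.15], 0],
  [[0.095, 0.404, 0.15], 0],
  [[0.095, 0.404, 0.15], 0],
  [[0.095, 0.404, 0.15], 0],
])

```text
time: 6.0
position: [0.5393, 0.1086, 0.1547]
tool_rot: [3.135, -0.192, 0.0]
ft_force: [-0.6, -0.3, -1.5]
grip_width: 0.315
```

Run:
```python
from h import *
snap("wrist","w2"); s=get_state(); print(s["position"].round(4),s["tool_rot"].round(4),s["grip_width"])
for p in((.5396,.1096),(.5469,.1742),(.555,.238),(.6217,.1649)): print(proj("w2",[*p,.003]).round(1))
```

```text
[0.5393 0.1088 0.1547] [ 3.1356e+00 -1.9210e-01  2.0000e-04] 0.31641053500536753
[320.6 184. ]
[319.8 111. ]
[320.   29.3]
[406.9 111.1]
```

View pics/w2.png

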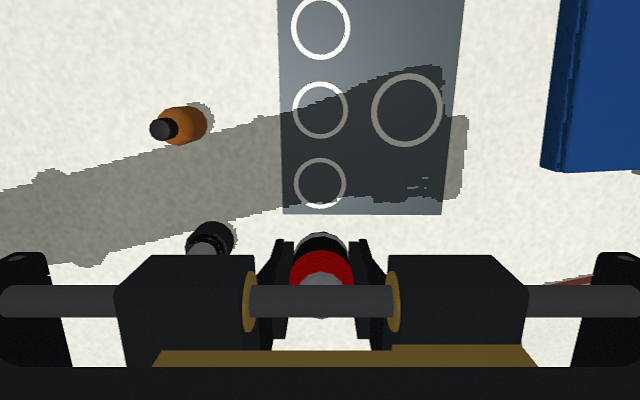

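Rings at (320,183), (320,110), (321,29) and large (407,110), within 1 px of my estimates; the red objective is held upright. Lowering.

>>> carry_out([
  [[0, 0.001, -0.04], 0],
  [[0, 0.001, -0.08], 0],
  [[0, 0.001, -0.11], 0],
  [[0, 0.001, -0.13], 0],
  [[0, 0.001, -0.138], 0],
  [[0, 0.001, -0.141], 0],
  [[0, 0.001, -0.143], 0],
  [[0, 0.001, -0.145], 0],
  [[0, 0.001, -0.146], 0],
  [[0, 0.001, -0.147], 0],
  [[0, 0.001, -0.147], 0],
  [[0, 0.001, -0.147], 0],
])

```text
time: 7.25
position: [0.5394, 0.1115, 0.0078]
tool_rot: [-3.136, 0.188, -0.001]
ft_force: [-0.5, 0.4, -0.5]
grip_width: 0.311
```

>>> carry_out([
  [[0, -0.001, 0], 0],
  [[0, -0.001, 0], 0],
  [[0, -0.001, 0], 0],
])

```text
time: 7.55
position: [0.5395, 0.1104, 0.0078]
tool_rot: [-3.136, 0.188, -0.001]
ft_force: [-0.5, -0.3, -0.3]
grip_width: 0.317
```

>>> carry_out([
  [[0, 0, 0], 0],
  [[0, 0, 0], 0],
  [[0, 0, 0], 0],
  [[0, 0, 0], 0],
  [[0, 0, 0.01], 0],
  [[0, 0, 0.03], 0],
  [[0, 0, 0.06], 0],
  [[0, 0, 0.1], 0],
  [[0, 0, 0.13], 0],
  [[0, 0, 0.13], 0],
], grip=-0.15)

```text
time: 8.55
position: [0.5427, 0.1109, 0.1432]
tool_rot: [-3.132, 0.189, -0.014]
ft_force: [0.3, 0.7, 0.3]
grip_width: 0.574
```

>>> carry_out([
  [[-0.01, -0.026, 0], 0],
  [[-0.025, -0.065, 0], 0],
  [[-0.04, -0.104, 0], 0],
  [[-0.056, -0.146, 0], 0],
  [[-0.072, -0.187, 0], 0],
  [[-0.086, -0.224, -0.01], 0],
  [[-0.098, -0.255, -0.03], 0],
  [[-0.105, -0.274, -0.05], 0],
  [[-0.109, -0.284, -0.065], 0],
  [[-0.109, -0.284, -0.065], 0],
  [[-0.109, -0.284, -0.065], 0],
  [[-0.109, -0.284, -0.065], 0],
])

```text
time: 9.75
position: [0.4313, -0.1728, 0.0734]
tool_rot: [-3.136, 0.186, -0.002]
ft_force: [0.1, -0.8, 0.6]
grip_width: 0.578
```

Run:
```python
from h import *
snap("wrist","w3"); s=get_state(); print(s["position"].round(4))
print(proj("w3",[.4305,-.174,.046]))
```

```text
[ 0.4314 -0.1728  0.0734]
[318.93862254 239.38784019]
```

View pics/w3.png

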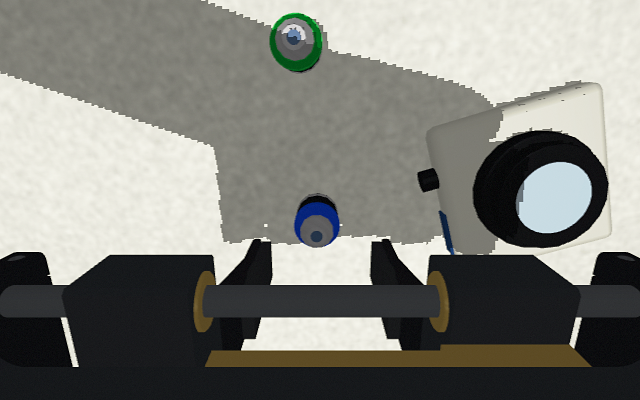

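Blue nose at (316.5,237), about 1.3 mm from predicted. Descend with a small correction.

>>> carry_out([
  [[-0.001, 0.0, -0.025], 0],
  [[-0.001, 0.0, -0.05], 0],
  [[-0.001, 0.0, -0.063], 0],
  [[-0.001, 0.0, -0.068], 0],
  [[-0.001, 0.0, -0.068], 0],
  [[-0.001, 0.0, -0.068], 0],
])

```text
time: 10.4
position: [0.4302, -0.1737, 0.0054]
tool_rot: [3.136, -0.188, 0.002]
ft_force: [0.2, 0.3, -1.4]
grip_width: 0.575
```

>>> carry_out([
  [[0, 0, 0], 0],
  [[0, 0, 0], 0],
  [[0, 0, 0], 0],
  [[0, 0, 0], 0],
  [[0, 0, 0], 0],
  [[0, 0, 0], 0],
  [[0, 0, 0], 0],
  [[0, 0, 0], 0],
], grip=1)

```text
time: 11.2
position: [0.4294, -0.1736, 0.0048]
tool_rot: [-3.136, 0.188, -0.0]
ft_force: [-2.1, 1.2, 5.3]
grip_width: 0.318
```

>>> carry_out([
  [[0, 0, 0.02], 0],
  [[0, 0, 0.06], 0],
  [[0, 0, 0.1], 0],
  [[0.006, 0.02, 0.13], 0],
  [[0.018, 0.06, 0.13], 0],
  [[0.032, 0.105, 0.13], 0],
  [[0.046, 0.15, 0.13], 0],
  [[0.06, 0.195, 0.13], 0],
  [[0.073, 0.24, 0.13], 0],
  [[0.087, 0.285, 0.13], 0],
  [[0.099, 0.325, 0.13], 0],
  [[0.11, 0.36, 0.13], 0],
  [[0.118, 0.387, 0.13], 0],
  [[0.123, 0.403, 0.13], 0],
  [[0.1255, 0.4115, 0.13], 0],
  [[0.1255, 0.4115, 0.1], 0],
  [[0.1255, 0.4115, 0.07], 0],
  [[0.1255, 0.4115, 0.04], 0],
  [[0.1255, 0.4115, 0.03], 0],
  [[0.1255, 0.4115, 0.03], 0],
])

```text
time: 13.2
position: [0.5537, 0.236, 0.0332]
tool_rot: [3.133, -0.191, -0.004]
ft_force: [0.3, -0.5, -1.5]
grip_width: 0.314
```

>>> carry_out([
  [[0, 0, -0.01], 0],
  [[0, 0, -0.017], 0],
  [[0, 0, -0.021], 0],
  [[0, 0, -0.023], 0],
  [[0, 0, -0.025], 0],
  [[0, 0, -0.026], 0],
  [[0, 0, -0.027], 0],
  [[0, 0, -0.027], 0],
  [[0, 0, -0.027], 0],
])

```text
time: 14.1
position: [0.555, 0.238, 0.0079]
tool_rot: [-3.136, 0.188, -0.001]
ft_force: [0.4, -1.4, 1.2]
grip_width: 0.31
```

>>> carry_out([
  [[0, 0, 0], 0],
  [[0, 0, 0], 0],
  [[0, 0, 0], 0],
  [[0, 0, 0], 0],
  [[0, 0, 0.01], 0],
  [[0, 0, 0.03], 0],
  [[0, 0, 0.06], 0],
  [[-0.01, 0.006, 0.09], 0],
  [[-0.035, 0.021, 0.11], 0],
  [[-0.065, 0.038, 0.11], 0],
  [[-0.09, 0.053, 0.09], 0],
  [[-0.105, 0.062, 0.075], 0],
  [[-0.1105, 0.065, 0.065], 0],
  [[-0.1105, 0.065, 0.065], 0],
  [[-0.1105, 0.065, 0.065], 0],
  [[-0.1105, 0.065, 0.065], 0],
], grip=-0.15)

```text
time: 15.7
position: [0.4462, 0.3023, 0.0736]
tool_rot: [-3.135, 0.192, -0.003]
ft_force: [-1.1, -0.3, 0.3]
grip_width: 0.578
```

Run:
```python
from h import *
snap("wrist","w4"); s=get_state(); print(s["position"].round(4))
print(proj("w4",[.4445,.3025,.046]))
crop("w4",200,100,460,300,3,"w4c")
```

```text
[0.446  0.3023 0.0735]
[317.13917076 237.21903546]
```

View pics/w4c.png

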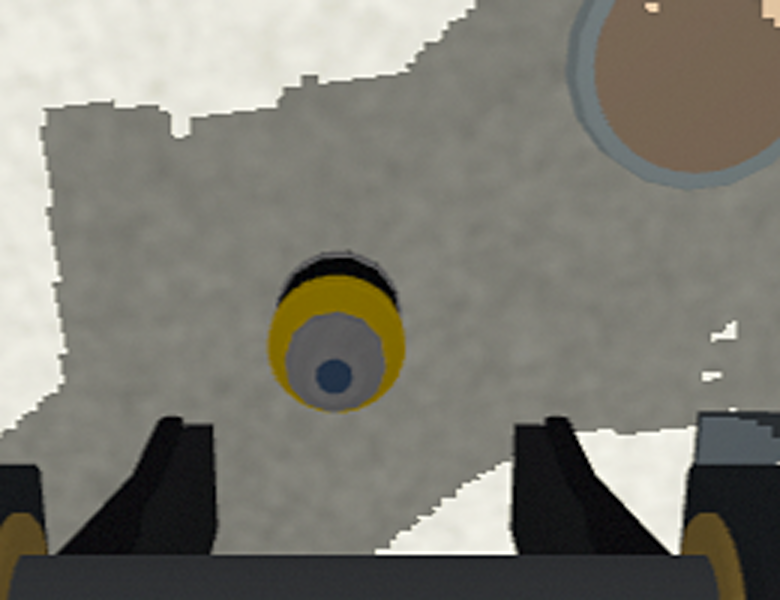

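Yellow lens at crop (334,376) → image (311.2,225.2), a few mm off my estimate; refining with the ray.

Run:
```python
from h import *
print(ray("w4",311.2,225.2,.046).round(4)); 
# barrel underside circle check: predict outline for both candidates
for c in ((.4445,.3025),(.442,.308)):
    a=np.linspace(0,2*np.pi,60); q=np.array([proj("w4",[c[0]+.014*np.cos(t),c[1]+.014*np.sin(t),.002]) for t in a]); print(c,"base top/left/right",q[:,1].min().round(1),q[:,0].min().round(1),q[:,0].max().round(1))
    print(proj("scene0",[*c,.046]).round(1),proj("side0",[*c,.046]).round(1),proj("scene0",[*c,.0]).round(1),proj("side0",[*c,.0]).round(1))
```

```text
[0.442  0.3103 0.046 ]
(0.4445, 0.3025) base top/left/right 193.8 297.7 337.6
[360.9 109.8] [251.  134.4] [359.5 120.1] [253.4 147.4]
(0.442, 0.308) base top/left/right 186.6 293.0 333.2
[361.3 108.3] [249.5 133.4] [359.9 118.6] [251.9 146.4]
```

Run:
```python
from h import *
snap("scene","scene1"); snap("side","side1")
L=[]
for f,(x,y) in (("scene0",(361,115)),("scene1",(361,115)),("side0",(251,139)),("side1",(251,139))):
    p=cv2.imread(f"pics/{f}.png")[y-20:y+20,x-20:x+20]; L.append(cv2.resize(p,None,fx=7,fy=7,interpolation=cv2.INTER_NEAREST))
cv2.imwrite("pics/cmp.png",np.vstack([np.hstack(L[:2]),np.hstack(L[2:])]))
```

```text
(no output)
```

View pics/cmp.png

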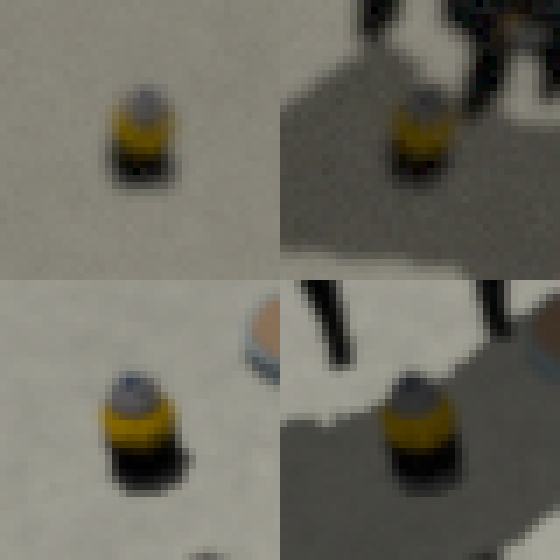

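Yellow has not moved; my first reading was off by ~1.5 px, and the close view (0.442, 0.310) agrees with all the cameras. Correcting.

>>> carry_out([
  [[-0.003, 0.0072, 0], 0],
  [[-0.003, 0.0072, -0.025], 0],
  [[-0.003, 0.0072, -0.05], 0],
  [[-0.003, 0.0072, -0.063], 0],
  [[-0.003, 0.0072, -0.068], 0],
  [[-0.003, 0.0072, -0.068], 0],
  [[-0.003, 0.0072, -0.068], 0],
])

```text
time: 16.55
position: [0.442, 0.3107, 0.0055]
tool_rot: [-3.135, 0.188, -0.002]
ft_force: [-0.2, 0.5, 0.3]
grip_width: 0.577
```

>>> carry_out([
  [[0, 0, 0], 0],
  [[0, 0, 0], 0],
  [[0, 0, 0], 0],
  [[0, 0, 0], 0],
  [[0, 0, 0], 0],
  [[0, 0, 0], 0],
  [[0, 0, 0], 0],
  [[0, 0, 0], 0],
], grip=1)

```text
time: 17.35
position: [0.4415, 0.3103, 0.0049]
tool_rot: [-3.136, 0.188, -0.0]
ft_force: [-0.1, -1.0, 4.6]
grip_width: 0.314
```

>>> carry_out([
  [[0, 0, 0.02], 0],
  [[0, 0, 0.06], 0],
  [[0, 0, 0.1], 0],
  [[0.008, -0.01, 0.12], 0],
  [[0.03, -0.038, 0.12], 0],
  [[0.058, -0.075, 0.12], 0],
  [[0.083, -0.107, 0.12], 0],
  [[0.098, -0.126, 0.12], 0],
  [[0.1055, -0.1355, 0.12], 0],
  [[0.1055, -0.1355, 0.11], 0],
  [[0.1055, -0.1355, 0.1], 0],
  [[0.1055, -0.1355, 0.08], 0],
  [[0.1055, -0.1355, 0.05], 0],
  [[0.1055, -0.1355, 0.03], 0],
  [[0.1055, -0.1355, 0.02], 0],
  [[0.1055, -0.1355, 0.013], 0],
  [[0.1055, -0.1355, 0.009], 0],
  [[0.1055, -0.1355, 0.006], 0],
  [[0.1055, -0.1355, 0.004], 0],
  [[0.1055, -0.1355, 0.003], 0],
])

```text
time: 19.35
position: [0.5472, 0.1748, 0.008]
tool_rot: [-3.135, 0.189, -0.001]
ft_force: [0.3, -0.5, -0.8]
grip_width: 0.318
```

>>> carry_out([
  [[0, 0, 0], 0],
  [[0, 0, 0], 0],
])

```text
time: 19.55
position: [0.5471, 0.1747, 0.008]
tool_rot: [-3.136, 0.189, -0.001]
ft_force: [-0.3, 0.4, -0.1]
grip_width: 0.316
```

>>> carry_out([
  [[0, 0, 0], 0],
  [[0, 0, 0], 0],
  [[0, 0, 0], 0],
  [[0, 0, 0], 0],
  [[0, 0, 0.01], 0],
  [[0, 0, 0.03], 0],
  [[0, 0, 0.06], 0],
  [[0, 0, 0.1], 0],
  [[-0.01, -0.01, 0.12], 0],
  [[-0.035, -0.033, 0.12], 0],
  [[-0.065, -0.062, 0.12], 0],
  [[-0.09, -0.085, 0.12], 0],
  [[-0.107, -0.101, 0.12], 0],
  [[-0.116, -0.11, 0.11], 0],
  [[-0.116, -0.11, 0.1], 0],
  [[-0.116, -0.11, 0.1], 0],
  [[-0.116, -0.11, 0.1], 0],
  [[-0.116, -0.11, 0.1], 0],
], grip=-0.15)

```text
time: 21.35
position: [0.4316, 0.0652, 0.1079]
tool_rot: [3.136, -0.187, 0.001]
ft_force: [0.3, 0.1, 0.5]
grip_width: 0.578
```

Run:
```python
from h import *
snap("wrist","w5"); s=get_state(); print(s["position"].round(4))
print(proj("w5",[.4307,.0639,.062]))
```

```text
[0.4315 0.0651 0.1079]
[318.97103396 227.937889  ]
```

View pics/w5.png

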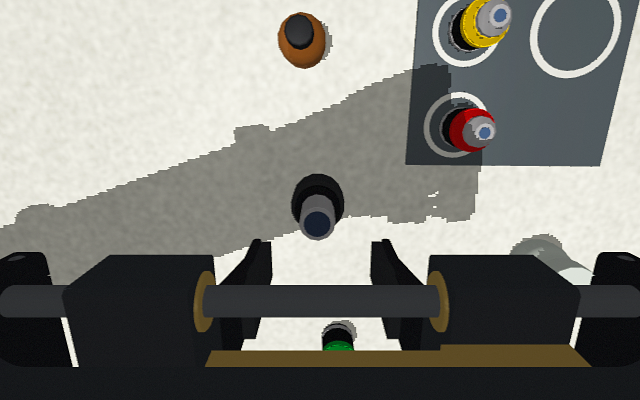

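Eyepiece tube top at (317,223): ~1 mm in x and ~2.5 mm in y from my estimate. Red and yellow barrels sit centrally in their rings.

>>> carry_out([
  [[-0.001, 0.002, -0.01], 0],
  [[-0.001, 0.002, -0.03], 0],
  [[-0.001, 0.002, -0.055], 0],
  [[-0.001, 0.002, -0.068], 0],
  [[-0.001, 0.002, -0.072], 0],
  [[-0.001, 0.002, -0.072], 0],
  [[-0.001, 0.002, -0.072], 0],
])

```text
time: 22.1
position: [0.4304, 0.0668, 0.036]
tool_rot: [-3.136, 0.188, -0.001]
ft_force: [0.0, 0.5, -0.3]
grip_width: 0.574
```

>>> carry_out([
  [[0, 0, 0], 0],
  [[0, 0, 0], 0],
  [[0, 0, 0], 0],
  [[0, 0, 0], 0],
  [[0, 0, 0], 0],
  [[0, 0, 0], 0],
  [[0, 0, 0], 0],
  [[0, 0, 0], 0],
], grip=1, squeeze=25)

```text
time: 22.9
position: [0.4298, 0.0667, 0.0357]
tool_rot: [-3.136, 0.188, -0.0]
ft_force: [-1.3, 0.2, 2.6]
grip_width: 0.262
```

>>> carry_out([
  [[0, 0, 0.02], 0],
  [[0, 0, 0.06], 0],
  [[0, 0, 0.1], 0],
  [[0.012, 0.006, 0.12], 0],
  [[0.04, 0.021, 0.12], 0],
  [[0.08, 0.041, 0.12], 0],
  [[0.12, 0.062, 0.12], 0],
  [[0.15, 0.077, 0.12], 0],
  [[0.174, 0.09, 0.12], 0],
  [[0.187, 0.096, 0.12], 0],
  [[0.1915, 0.0987, 0.12], 0],
  [[0.1915, 0.0987, 0.11], 0],
  [[0.1915, 0.0987, 0.09], 0],
  [[0.1915, 0.0987, 0.06], 0],
  [[0.1915, 0.0987, 0.035], 0],
  [[0.1915, 0.0987, 0.02], 0],
  [[0.1915, 0.0987, 0.012], 0],
  [[0.1915, 0.0987, 0.008], 0],
  [[0.1915, 0.0987, 0.005], 0],
  [[0.1915, 0.0987, 0.004], 0],
])

```text
time: 24.9
position: [0.6219, 0.1654, 0.0403]
tool_rot: [-3.135, 0.188, -0.002]
ft_force: [0.3, 0.2, -1.6]
grip_width: 0.26
```

>>> carry_out([
  [[0, 0, -0.001], 0],
  [[0, 0, -0.001], 0],
  [[0, 0, -0.001], 0],
])

```text
time: 25.2
position: [0.6215, 0.1654, 0.039]
tool_rot: [-3.136, 0.188, -0.001]
ft_force: [-0.5, -0.4, -1.6]
grip_width: 0.267
```

>>> carry_out([
  [[0, 0, 0], 0],
  [[0, 0, 0], 0],
  [[0, 0, 0], 0],
  [[0, 0, 0], 0],
  [[0, 0, 0.01], 0],
  [[0, 0, 0.04], 0],
  [[0, 0, 0.08], 0],
  [[0, 0, 0.11], 0],
  [[0, 0, 0.11], 0],
], grip=-0.15)

```text
time: 26.1
position: [0.6248, 0.1657, 0.1549]
tool_rot: [-3.132, 0.189, -0.014]
ft_force: [0.2, -0.4, -0.4]
grip_width: 0.579
```

>>> carry_out([
  [[-0.003, -0.015, 0], 0],
  [[-0.008, -0.045, 0], 0],
  [[-0.016, -0.09, 0], 0],
  [[-0.024, -0.135, 0], 0],
  [[-0.031, -0.18, 0], 0],
  [[-0.039, -0.225, 0], 0],
  [[-0.047, -0.27, 0], 0],
  [[-0.055, -0.315, 0], 0],
  [[-0.063, -0.36, 0], 0],
  [[-0.071, -0.405, 0], 0],
  [[-0.078, -0.445, -0.01], 0],
  [[-0.084, -0.48, -0.03], 0],
  [[-0.089, -0.51, -0.05], 0],
  [[-0.092, -0.527, -0.06], 0],
  [[-0.0935, -0.535, -0.07], 0],
  [[-0.0935, -0.535, -0.07], 0],
  [[-0.0935, -0.535, -0.07], 0],
  [[-0.0935, -0.535, -0.07], 0],
  [[-0.0935, -0.535, -0.07], 0],
], grip=-0.38)

```text
time: 28.0
position: [0.5289, -0.3685, 0.0793]
tool_rot: [-3.136, 0.185, -0.002]
ft_force: [-0.2, -0.5, 0.3]
grip_width: 0.69
```

Run:
```python
from h import *
snap("wrist","w6"); s=get_state(); print(s["position"].round(4))
print(proj("w6",[.528,-.3697,.016])); crop("w6",200,100,460,300,3,"w6c")
```

```text
[ 0.5288 -0.3687  0.0793]
[318.97532445 218.69823725]
```

View pics/w6c.png

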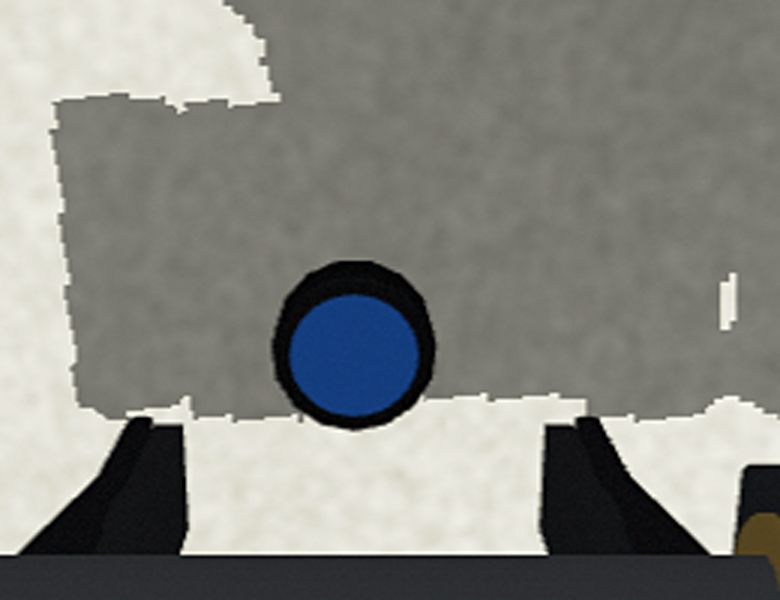

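Filter glass centre at image (317.8,218.2), within 1 mm of the estimate. Descending and gripping.

>>> carry_out([
  [[-0.001, -0.0005, -0.01], 0],
  [[-0.001, -0.0005, -0.03], 0],
  [[-0.001, -0.0005, -0.055], 0],
  [[-0.001, -0.0005, -0.07], 0],
  [[-0.001, -0.0005, -0.074], 0],
  [[-0.001, -0.0005, -0.0765], 0],
  [[-0.001, -0.0005, -0.0765], 0],
  [[-0.001, -0.0005, -0.0765], 0],
])

```text
time: 28.85
position: [0.5275, -0.3707, 0.0031]
tool_rot: [3.135, -0.188, 0.003]
ft_force: [0.8, -0.1, 0.4]
grip_width: 0.688
```

>>> carry_out([
  [[0, 0, 0], 0],
  [[0, 0, 0], 0],
  [[0, 0, 0], 0],
  [[0, 0, 0], 0],
  [[0, 0, 0], 0],
  [[0, 0, 0], 0],
  [[0, 0, 0], 0],
  [[0, 0, 0], 0],
], grip=1, squeeze=20)

```text
time: 29.65
position: [0.5269, -0.3702, 0.0023]
tool_rot: [3.136, -0.188, 0.001]
ft_force: [-0.2, 0.0, 2.7]
grip_width: 0.427
```

>>> carry_out([
  [[0, 0, 0.015], 0],
  [[0, 0, 0.05], 0],
  [[0, 0, 0.09], 0],
  [[0.003, 0.015, 0.12], 0],
  [[0.009, 0.045, 0.14], 0],
  [[0.017, 0.09, 0.14], 0],
  [[0.025, 0.135, 0.14], 0],
  [[0.032, 0.17, 0.14], 0],
  [[0.036, 0.193, 0.14], 0],
  [[0.0385, 0.205, 0.14], 0],
  [[0.0385, 0.205, 0.14], 0],
  [[0.0385, 0.205, 0.14], 0],
  [[0.0385, 0.205, 0.14], 0],
])

```text
time: 30.95
position: [0.5647, -0.1677, 0.1423]
tool_rot: [3.134, -0.193, 0.0]
ft_force: [0.8, -0.4, -0.0]
grip_width: 0.433
```

Run:
```python
from h import *
snap("wrist","w7"); s=get_state(); print(s["position"].round(4),s["grip_width"])
print(proj("w7",[.5655,-.1657,.045])); print(ray("w3",556,197,.045))
```

```text
[ 0.5647 -0.1675  0.1422] 0.4269989363029294
[321.0535179  199.61241712]
[ 0.56619894 -0.1647132   0.045     ]
```

View pics/w7.png

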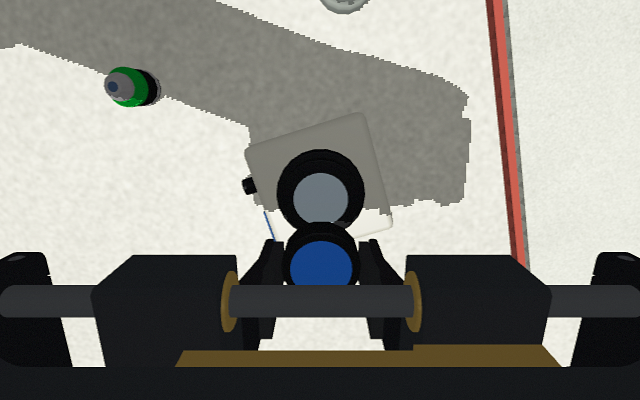

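Lens centre at about (320.5,199), as predicted (321,199.6); filter held level. Lowering.

>>> carry_out([
  [[0, 0, -0.02], 0],
  [[0, 0, -0.05], 0],
  [[0, 0, -0.07], 0],
  [[0, 0, -0.082], 0],
  [[0, 0, -0.088], 0],
  [[0, 0, -0.091], 0],
  [[0, 0, -0.093], 0],
  [[0, 0, -0.093], 0],
  [[0, 0, -0.093], 0],
])

```text
time: 31.9
position: [0.5658, -0.1653, 0.0498]
tool_rot: [3.136, -0.188, 0.002]
ft_force: [-0.1, 0.3, -0.3]
grip_width: 0.434
```

>>> carry_out([
  [[0, 0, -0.001], 0],
  [[0, 0, -0.0015], 0],
  [[0, 0, -0.002], 0],
  [[0, 0, -0.002], 0],
  [[0, 0, -0.002], 0],
])

```text
time: 32.4
position: [0.5654, -0.1651, 0.0473]
tool_rot: [-3.136, 0.188, -0.0]
ft_force: [-0.3, -0.1, 1.8]
grip_width: 0.425
```

Slight contact. Release, lift, and back off to where the cameras see everything.

>>> carry_out([
  [[0, 0, 0], 0],
  [[0, 0, 0], 0],
  [[0, 0, 0], 0],
  [[0, 0, 0], 0],
  [[0, 0, 0], 0],
  [[0, 0, 0.01], 0],
  [[0, 0, 0.03], 0],
  [[0, 0, 0.07], 0],
  [[0, 0, 0.11], 0],
  [[0, 0, 0.15], 0],
  [[0, 0, 0.17], 0],
  [[0, 0, 0.17], 0],
  [[0, 0, 0.17], 0],
], grip=-0.38)

```text
time: 33.7
position: [0.5653, -0.1652, 0.2174]
tool_rot: [-3.136, 0.188, -0.001]
ft_force: [0.2, 0.7, 0.1]
grip_width: 0.689
```

>>> carry_out([
  [[0, -0.03, 0], 0],
  [[0, -0.07, 0], 0],
  [[0, -0.11, 0], 0],
  [[0, -0.15, 0], 0],
  [[0, -0.19, 0], 0],
  [[0, -0.23, 0], 0],
  [[0, -0.26, 0], 0],
  [[0, -0.28, 0], 0],
  [[0, -0.28, 0], 0],
  [[0, -0.28, 0], 0],
  [[0, -0.28, 0], 0],
])

```text
time: 34.8
position: [0.5659, -0.4433, 0.2162]
tool_rot: [-3.134, 0.186, 0.001]
ft_force: [-0.1, 0.4, 0.7]
grip_width: 0.688
```

Run:
```python
from h import *
snap("scene","scene2"); snap("side","side2"); print(get_state()["position"],get_state()["time"])
a=cv2.imread("pics/scene2.png")[120:280,230:430]; b=cv2.imread("pics/side2.png")[110:310,225:425]
cv2.imwrite("pics/fin.png",np.hstack([cv2.resize(a,(400,320),interpolation=3),cv2.resize(b,(400,400),interpolation=3)[:320]]) if 0 else np.hstack([cv2.copyMakeBorder(cv2.resize(a,(400,320),interpolation=2),0,80,0,0,0),cv2.resize(b,(400,400),interpolation=2)]))
```

```text
[ 0.5661638  -0.44331742  0.21690246] 34.9
```

View pics/fin.png

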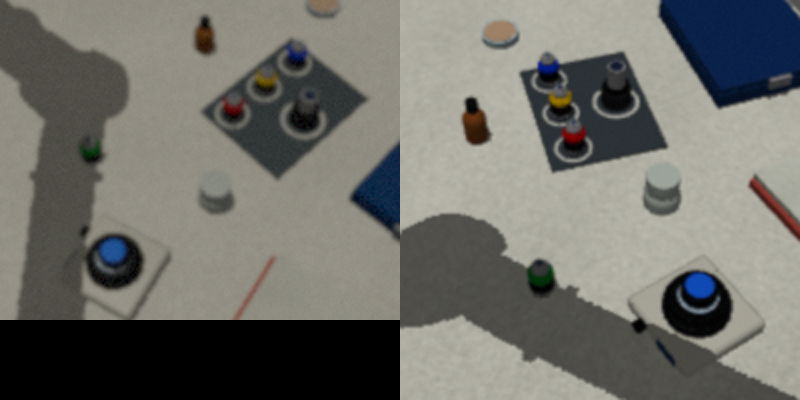

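All five are in place and the bystanders look undisturbed (scene and side). One closer check of centring from above.

>>> carry_out([
  [[0, 0.03, 0], 0],
  [[0, 0.07, 0], 0],
  [[0, 0.11, 0], 0],
  [[0, 0.15, 0], 0],
  [[0, 0.19, 0], 0],
  [[0, 0.215, 0], 0],
  [[0, 0.23, 0], 0],
  [[0, 0.23, 0], 0],
  [[0, 0.23, 0], 0],
  [[0, 0.23, 0], 0],
])

```text
time: 35.9
position: [0.565, -0.2166, 0.2173]
tool_rot: [3.135, -0.191, 0.001]
ft_force: [0.9, 0.4, 0.3]
grip_width: 0.691
```

Run:
```python
from h import *
snap("wrist","w8")
```

>>> carry_out([
  [[0, 0.03, 0], 0],
  [[0, 0.07, 0], 0],
  [[0, 0.115, 0], 0],
  [[0, 0.16, 0], 0],
  [[0, 0.205, 0], 0],
  [[0, 0.245, 0], 0],
  [[0, 0.275, 0], 0],
  [[0, 0.295, 0], 0],
  [[0, 0.305, 0], 0],
  [[0, 0.305, 0], 0],
  [[0, 0.305, 0], 0],
  [[0, 0.305, 0], 0],
])

```text
time: 37.15
position: [0.5655, 0.0875, 0.2172]
tool_rot: [3.135, -0.193, 0.0]
ft_force: [-0.8, 0.2, 0.3]
grip_width: 0.687
```

Run:
```python
from h import *
snap("wrist","w9")
for f,p in (("w8",(.5654,-.1655,.061)),("w8",(.5654,-.1655,.045)),("w9",(.5396,.1096,.003)),("w9",(.5469,.1742,.003)),("w9",(.555,.238,.003)),("w9",(.6217,.1649,.003)),("w9",(.5396,.1096,.049)),("w9",(.5469,.1742,.049)),("w9",(.555,.238,.049)),("w9",(.6217,.1649,.065))):
    print(f,p,proj(f,p).round(1))
a=cv2.imread("pics/w8.png")[120:260,250:390]; b=cv2.imread("pics/w9.png")[0:250,240:460]
cv2.imwrite("pics/chk.png",np.hstack([cv2.copyMakeBorder(cv2.resize(a,(300,300),interpolation=2),0,200,0,0,0),cv2.resize(b,(440,500),interpolation=2)]))
```

```text
w8 (0.5654, -0.1655, 0.061) [313.9 128.5]
w8 (0.5654, -0.1655, 0.045) [314.2 127. ]
w9 (0.5396, 0.1096, 0.003) [293.9 154. ]
w9 (0.5469, 0.1742, 0.003) [291.8  90.6]
w9 (0.555, 0.238, 0.003) [290.4  21. ]
w9 (0.6217, 0.1649, 0.003) [365.6  90.6]
w9 (0.5396, 0.1096, 0.049) [290.4 161.7]
w9 (0.5469, 0.1742, 0.049) [287.7  89.8]
w9 (0.555, 0.238, 0.049) [285.9   9.8]
w9 (0.6217, 0.1649, 0.065) [374.5  89.6]
```

View pics/chk.png

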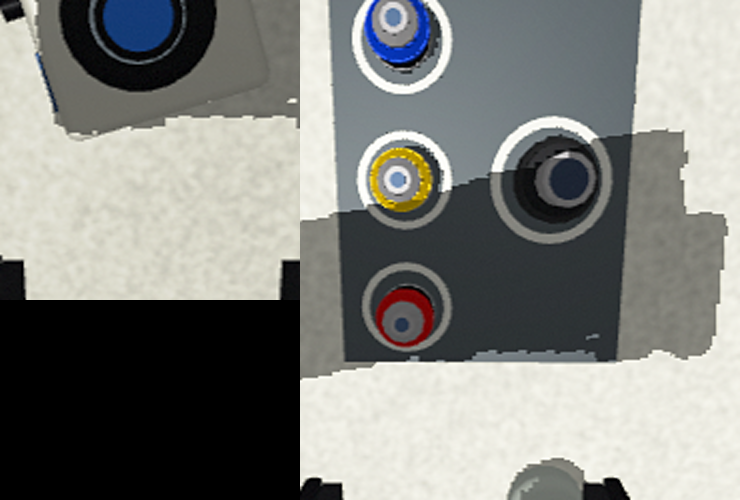

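Each nose or tube top is within about 1 px (about 1 mm) of where a centred one would appear (blue (287,8.5), yellow (289,90), red (291,162), eyepiece (375,89)). The filter is concentric with the lens. Handing in.

```bash
python3 -c "
from h import *
print(get_state()['time'],ticket.close_job())"
```

```text
the job is handed in; nothing more can be done
37.2 None
```

The job is done and handed in at 37.2 s. I set the pieces down in the order you gave:
- **Red objective:** in the end ring nearest the light base.
- **Blue objective:** in the end ring farthest from the light base.
- **Yellow objective:** in the ring between them.
- **Eyepiece:** in the large ring behind the yellow objective.
- **Blue filter:** flat on the light base's black collar.

**Last checks:** the overhead wrist picture showed all four mat pieces upright and within about 1 mm of their ring centres. It also showed the filter concentric with the pale lens, though the top of the collar was cut off in that crop. The scene and side pictures showed the green objective, amber bottle and white jar where they were, judged by eye only. The gripper was open and clear of everything.

**One disagreement, resolved:** my first reading of the yellow objective was about 7 mm off. A closer look corrected it before I gripped it, and it had not moved.

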